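# Clip the inspection lamp into the bench snap hook

### The arm

A 6-joint arm with a two-finger parallel gripper is mounted at the origin on the work surface. World frame = base frame: x ahead of the robot, y to its left, z up, the work surface at z = 0. Lengths are in m, angles in rad, forces in N, time in s.
With the tool pointing down it reaches from about 0.25 to 0.775 m from the base axis. Payload 4 kg.
Tool frame: the origin (TCP) lies midway between the tips of the shut fingers; the grasp point (between the pads) lies 19 mm behind it; z points along the fingers, x is the direction in which the jaws open and shut, and the axes are right-handed (so a half turn about z gives the same grasp; the last joint's range is limited). The gripper opens to 94 mm and grips with 3 to 60 N. Pads are 16 mm wide; open, the fingers measure 119 mm over their backs; the gripper's body (75 mm by 177 mm) begins 78 mm behind the grasp point.
Start: joints at [-1.443, 0.087, 1.371, -0, 1.684, -0.103], TCP at [0.126, -0.535, 0.206] pointing down, gripper open.
Joint ranges: [-3.1, 3.1], [-0.76, 2.03], [0.27, 2.55], [-1.08, 4.22], [0.17, 2.65], [-2.57, 2.57]. Speed limits (rad/s): [2.79, 2.79, 3.14, 3.14, 3.14, 3.14].

### API

Orientations are given as [roll, pitch, yaw] about the fixed x, y, z axes, in that order (R = Rz(yaw) Ry(pitch) Rx(roll)).
In Python, from bench import robot, eyes, close_job gives the robot as it stands.
- The arm moves only by the shell command python3 -m jog 'ROWS'. ROWS is JSON, a list of rows, each a list of 3 entries, a list of its own where there are three numbers: the turn, a rotation vector about the tool's x, y, z in degrees, then the shift along the tool's x, y, z in mm, then the closure, from -1 (fully open) to 1 (shut). In form: [[[wx, wy, wz], [x, y, z], claw], ...]. A call has 1 to 5 rows; each row is the pose to reach, as a shift and turn from the pose commanded when the call began, along the tool's axes at that moment; what a row does not reach only later rows make up. A row lasts 1/10 s, in which the tool goes at most 50 mm and 8.59 degrees, less where a joint would pass 70% of its speed; a pose out of reach is approached as far as the arm can. A call with a gripper value outside its range is refused whole. The fingers move at their own pace and stop on an object; the grip force is fixed at half the most. Time passes only in rows, so rows that repeat a pose let the fingers close. It gives the time, the measured TCP pose, the force and the opening at its end, in the units of the state.
- robot.get_obs(): the state, without advancing time (a new reading comes with each control period).
- eyes.snapshot(name): name is "scene" or "top" or "wrist"; returns (picture, depth): 384x512x3 uint8, red, green, blue; 384x512 float32, m along the optical axis (not along the pixel's ray), 0 where there is no reading.
- eyes.camera_params(name): a dict with "mtx" (3x3 intrinsics, pixels), "k1" (the pictures are not rectified: a ray, as slopes to the right and down, at radius r is drawn at 1 + k1 r^2 times it, then the intrinsics apply), "world_to_cam" (4x4, takes a point from world to camera coordinates). Camera axes: x right, y up, looking along -z (the intrinsics and any distortion apply to the point x, -y, -z); pixel columns grow to the right and rows downward; lengths in m; the calibration is good to about 2 mm. A picture is of the moment at which its call begins: read the wrist's pose just before it. camera_params takes no time and is no camera call; for the wrist camera it gives the pose at the moment of the call.
- close_job(): hands the job in, once; it reports no verdict.
The state is a dict: "time": time; "joint_positions": joint angles; "qvel": joint speeds; "joint_torque": joint torques, N m; "tool_pos": TCP position; "ee_rot": TCP orientation; "wrist_force": force on the tool from outside, world axes, zero at the start; "wrist_torque": the same for the moment, N m; "width": finger opening in m.
Only numpy, scipy, OpenCV 4.12 (cv2) and the standard library are available. Lean on these libraries where they do the work, as an engineer would, in place of code of your own. Each camera call takes 0.05 s, during which the arm holds its last target. There are 200 camera calls.

### The job

Pick up the cordless inspection lamp by its grey handle and push the front leg of its steel wire eye against the sprung gate of the snap hook on the hanger stand, gently, until the eye has passed inside and the gate has snapped shut behind it. Then let the lamp down until it hangs from the hook and let go. Press the gate with the eye, not with the fingers, never load the hook with more than about 20 N, and leave the bin, bottle and screwdriver where they are.

Things in the scene. Friction and masses are not known exactly. Their poses are not given: they have to be found in the camera images.
- lamp: Cordless inspection lamp, 0.18 to 0.29 kg, upright on the bench. Origin: centre of its underside, below the eye and the centre of mass; x to the lens end, z up. Grey handle block: x -78 to +5 mm, 30 mm wide (y), 40 mm high; best gripped across y at x = -50, from above. Black head: x 4 to 44, 36 wide, 42 high. On top a steel wire eye in the lamp's xz plane.
- eye_front (a point): On the centreline of the front upright leg of the eye (the leg to push through the gate), at lamp (22, 0, 54) mm; axes as the lamp. The eye is of 5 mm wire: straight legs at x = +22 and -22 from the block up to z = 62, joined by an arch whose underside peaks at z = 75 at x = 0.
- eye_rear (a point): On the centreline of the rear upright leg of the eye, at lamp (-22, 0, 54) mm; this leg stays outside the hook, in front of the gate. Axes as the lamp.
- hook: Steel snap hook of 7 mm bar, lying level about 200 mm above the bench on a rod out of a hanger stand. Its rod slides back (+x) in the stand against about 2 N of drag, by 15 to 60 mm, different every time and not measured, to a stop; only there does the gate give way. It stays where it is left. Stand column and bush: 60 mm or more behind the gate. Origin and axes as hook_mouth.
- hook_mouth (a point): Point on the closed gate's centreline, 16 mm from its hinge. x: push direction (level, away from the robot, into the hook), y along the gate, z up. In mm: gate hinge at (0, -16), tip (0, +8). Pushed along x at y from -6 to +3 the leg meets only the gate. At y = -2 it clears the gate tip about 25 mm past the mouth and the gate snaps shut; at 30 mm it strikes the spine.
- hook_nose (a point): Rounded end of the hook's fixed nose (7 mm bar), at (-5, 7, 0) mm in the hook_mouth frame; the nose goes on from here to +y and round to the spine, whose centreline lies at x = 36. A leg pushed too far to +y strikes it and must be shifted to -y. Axes as hook_mouth.
- gate (a joint): Angle of the sprung gate (5.6 mm bar): 0 shut, grows as it is pushed inwards (+x) to at most 1.25 rad. It needs about 4 N at the mouth point to start and 5 to 7 N further in, and springs shut by itself.
- bin: Bystander: open blue plastic parts bin 110 x 150 x 60 mm, origin centre of underside. Leave it alone.
- flux: Bystander: small white bottle, 42 mm diameter, 95 mm tall, origin centre of underside. Leave it alone.
- driver: Bystander: screwdriver 170 mm long lying on the bench along its x. Leave it alone.

How it is judged:
On the way, in this order (a step that is already met when the one before it is completed fails the run):
1. the lamp is lifted off the bench (height (world z) of lamp above 0.05 m), for 0.2 s.
2. the lamp's eye is pressing the hook's gate open (value of joint gate above 0.35 rad and contact force between lamp and hook above 0.5 N), for 0.05 s.
3. the eye's front leg is inside the hook, its rear leg outside, and the gate has shut (x of eye_front in the frame of hook_mouth between 0.004 and 0.036 m and y of eye_front in the frame of hook_mouth between -0.022 and 0.024 m and x of eye_rear in the frame of hook_mouth below -0.004 m and z of eye_front in the frame of hook_mouth between -0.035 and 0.01 m and z of eye_rear in the frame of hook_mouth between -0.035 and 0.01 m and value of joint gate below 0.12 rad), for 0.2 s.
At the end, for the whole second after the job is handed in: The lamp hangs nearly still from the hook by its eye, within 0.6 rad of upright: front leg of the eye 4 to 36 mm behind the gate line, inside the hook; rear leg 4 mm or more in front of it; hook level within the eye; gate shut (below 0.12 rad); fingers off (all of step 3 and angle between lamp's own z axis and vertical below 0.6 rad and linear speed of lamp below 0.1 m/s and angular speed of lamp below 1.5 rad/s and contact force between lamp and hook above 0.3 N and contact force between the fingers and lamp below 0.05 N); the robot touches nothing.
It fails at once if the lamp pressed on the hook with more than 20 N (contact force between lamp and hook above 20 N).
It fails at once if the fingers pressed on the hook or its gate (contact force between the fingers and hook above 2 N).
It fails at once if a bystander (bin, bottle, screwdriver) was moved by over 30 mm (distance of any of bin, flux, driver from where it was at the start of the episode above 0.03 m).
It also fails if it takes over 72 s, if anything falls off the work surface, if the arm or the gripper's body presses on something with over 40 N, if the wrist force passes 120 N, or if a joint passes its speed limit or range.

## Working session

There is one attempt and no reset: what is moved stays moved. The work goes in short steps, Python scripts to look and compute and a shell command to move; the robot and the scene stay as the last step left them, time stands still between calls to the robot, and variables do not carry over. Pictures are saved under pics/ and viewed, about 8 in all and at most 12, crops included, and the job is handed in when it is done.

```bash
ls; mkdir -p pics
cat > h.py <<'E'
import numpy as np, cv2
from bench import robot, eyes
def snap(n,f):
    p=eyes.camera_params(n); im,d=eyes.snapshot(n)
    cv2.imwrite('pics/'+f+'.png',im[:,:,::-1]); np.savez('pics/'+f,im=im,d=d,K=p['mtx'],k1=p['k1'],T=p['world_to_cam']); return im,d,p
def load(f): return np.load('pics/'+f+'.npz')
def slopes(q,uv):
    K=np.array(q['K']); return cv2.undistortPoints(np.float64(uv).reshape(-1,1,2),K,np.array([float(q['k1']),0,0,0])).reshape(-1,2)
def ray(q,uv):
    s=slopes(q,uv); T=np.array(q['T']); R=T[:3,:3]; o=-R.T@T[:3,3]
    return o,(np.c_[s[:,0],-s[:,1],-np.ones(len(s))]@R)   # depth = parameter
def onplane(q,uv,z):
    o,d=ray(q,uv); return o+d*((z-o[2])/d[:,2])[:,None]
def bydepth(q,uv):
    uv=np.int32(np.reshape(uv,(-1,2))); o,d=ray(q,uv); return o+d*q['d'][uv[:,1],uv[:,0]][:,None]
def cloud(q):
    v,u=np.mgrid[:384,:512]; return bydepth(q,np.c_[u.ravel(),v.ravel()]).reshape(384,512,3)
E
python3 - <<'E'
from h import *
print(robot.get_obs())
a=snap('scene','s1')[0]; b=snap('top','t1')[0]
for n in('s1','t1'):
    q=load(n);print(q['K'],q['k1'],-q['T'][:3,:3].T@q['T'][:3,3])
cv2.imwrite('pics/st1.png',cv2.resize(np.vstack([a,b])[:,:,::-1],(400*1,600)) if 0 else np.hstack([cv2.resize(x,(400,300)) for x in(a,b)])[:,:,::-1])
E
```

```text
pics
{'time': 0.0, 'joint_positions': array([-1.44308380e+00,  8.79200878e-02,  1.37221113e+00, -2.38621392e-05,
        1.68359033e+00, -1.03094003e-01]), 'qvel': array([0.00137743, 0.00020871, 0.00049758, 0.00080492, 0.0002958 ,
       0.000252  ]), 'joint_torque': array([-5.73189914e-05, -3.40184712e+01, -3.02421606e+01,  7.17403321e-02,
        3.30432155e-02, -1.83126931e-04]), 'tool_pos': array([ 0.12574155, -0.53488374,  0.20434513]), 'ee_rot': array([-3.14139716e+00,  2.12003981e-03, -1.33999225e+00]), 'wrist_force': array([ 0.24656505, -0.68596524, -0.12385415]), 'wrist_torque': array([ 0.03651966,  0.01120982, -0.0099406 ]), 'width': 0.09366980747797282}
[[408.91165427   0.         259.21071856]
 [  0.         408.91165427 186.32209907]
 [  0.           0.           1.        ]] -0.121060439444358 [1.29878398 0.12556994 0.66793465]
[[388.14476096   0.         254.22682261]
 [  0.         388.14476096 190.43055787]
 [  0.           0.           1.        ]] -0.06841700284128621 [0.41871235 0.01858926 1.17102722]
```

View pics/s1.png

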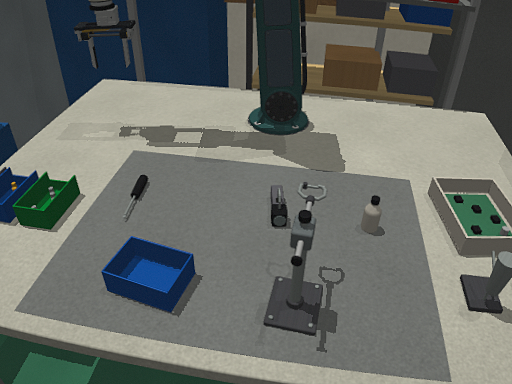

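View pics/t1.png

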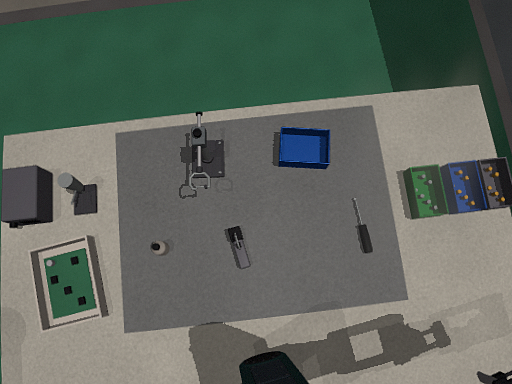

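The scene view shows the lamp at about (279,205), the hook at (312,190) and the stand at (297,270). In the top view the lamp is at (238,248), the hook at (200,180), the bottle at (158,247) and the driver at (362,225).

Run:
```python
from h import *
q=load('t1'); im=q['im'][:,:,::-1]
a=cv2.resize(im[160:220,160:230],None,fx=5.6,fy=5.6,interpolation=cv2.INTER_CUBIC)  # 392x336
b=cv2.resize(im[215:275,205:275],None,fx=5.6,fy=5.6,interpolation=cv2.INTER_CUBIC)
cv2.imwrite('pics/c1.png',np.hstack([a,b]))
P=cloud(q); z=P[...,2]
def rep(n,m):
    pts=P[m]; r=cv2.minAreaRect(np.float32(pts[:,:2]*1000)); print(n,len(pts),np.median(pts,0).round(4),'rect',np.round(r[0],1),np.round(r[1],1),round(r[2],1))
box=np.zeros_like(z,bool); box[220:272,218:258]=1
rep('lamp30-50',box&(z>.03)&(z<.05)); rep('lamp>55',box&(z>.055))
hb=np.zeros_like(z,bool); hb[165:195,180:220]=1
rep('hook',hb&(z>.18)&(z<.22))
hb[:]=0;hb[105:172,180:215]=1
rep('rod',hb&(z>.18)&(z<.22))
for r in range(108,190,6):
  m=np.zeros_like(hb);m[r]=hb[0]|(np.arange(512)>185)&(np.arange(512)<215); m&=(z>.15)
  if m.any(): print(r,np.nonzero(m[r])[0][[0,-1]],P[m].mean(0).round(3))
```

```text
lamp30-50 438 [0.4987 0.0575 0.0385] rect [498.7  58.2] [123.5  37. ] 12.2
lamp>55 34 [0.5093 0.0609 0.0749] rect [476.4  47.1] [128.3  10.9] 21.5
hook 196 [0.6764 0.1346 0.2015] rect [676.7 136.7] [52.4 64.7] 86.4
rod 402 [0.7721 0.1275 0.2066] rect [773.3 128. ] [ 34.3 165.9] 85.6
114 [196 201] [0.85  0.124 0.201]
120 [197 200] [0.832 0.125 0.202]
126 [197 200] [0.815 0.126 0.202]
132 [192 206] [0.788 0.123 0.228]
138 [192 206] [0.777 0.126 0.214]
144 [192 206] [0.738 0.119 0.276]
150 [198 200] [0.748 0.13  0.202]
156 [198 200] [0.732 0.132 0.203]
162 [198 200] [0.716 0.133 0.202]
168 [197 203] [0.659 0.117 0.343]
174 [192 207] [0.684 0.135 0.2  ]
180 [189 209] [0.669 0.141 0.201]
186 [190 209] [0.652 0.135 0.201]
```

View pics/c1.png

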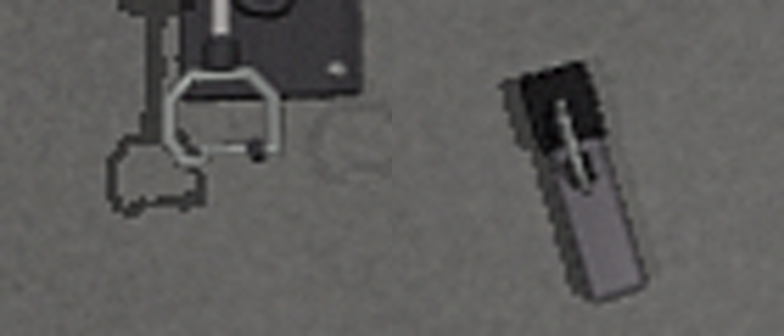

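```bash
cat >> h.py <<'E'
from scipy.spatial.transform import Rotation as Ro
def go(xyz,yawdeg,z=True):
    "shift mm / turn deg in tool axes from the measured pose to a tool-down pose"
    o=robot.get_obs(); R=Ro.from_euler('xyz',o['ee_rot']); G=Ro.from_euler('xyz',[np.pi,0,np.radians(yawdeg)])
    print('t',o['time'],'pos',np.round(o['tool_pos'],4),'rpy',np.round(np.degrees(o['ee_rot']),2),'F',np.round(o['wrist_force'],2),'w',round(o['width'],4))
    print('turn',(R.inv()*G).as_rotvec(True).round(2),'shift',(R.inv().apply(np.array(xyz)-o['tool_pos'])*1000).round(1))
E
for i in 1 2 3; do python3 -m jog '[[[0,0,0],[-164,-155,0],-1],[[0,0,0],[-164,-155,0],-1],[[0,0,0],[-164,-155,0],-1],[[0,0,0],[-164,-155,0],-1],[[0,0,0],[-164,-155,0],-1]]'; done
python3 - <<'E'
from h import *
q=load('t1')
print(onplane(q,[[206.1,187.1],[197,187.1],[194,187.5],[200,172.5]],.20).round(4))
go([.466,.051,.15],-77.8); a=snap('wrist','w1')[0]
E
```

```text
time: 0.6
tool_pos: [0.2402, -0.3372, 0.2052]
ee_rot: [-3.141, 0.001, -1.338]
wrist_force: [0.4, -0.0, 0.0]
width: 0.0941
time: 1.1
tool_pos: [0.3533, -0.1421, 0.2052]
ee_rot: [-3.141, 0.001, -1.336]
wrist_force: [-0.7, 0.0, -1.1]
width: 0.0939
time: 1.6
tool_pos: [0.4666, 0.0533, 0.2046]
ee_rot: [3.141, 0.001, -1.336]
wrist_force: [-0.4, -0.2, -0.3]
width: 0.094
[[0.6476 0.1208 0.2   ]
 [0.6503 0.1441 0.2   ]
 [0.6501 0.1518 0.2   ]
 [0.688  0.1332 0.2   ]]
t 1.6 pos [0.4666 0.0533 0.2046] rpy [ 1.7995e+02  7.0000e-02 -7.6560e+01] F [-0.4  -0.16 -0.31] w 0.094
turn [0.05 0.07 1.24] shift [ 2.1  1.  54.6]
```

View pics/w1.png

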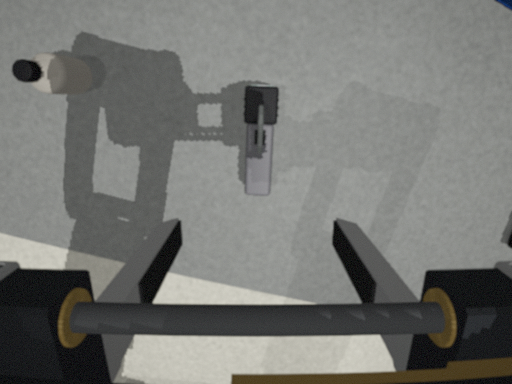

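The wrist view shows the lamp at (245-278, 86-195), nearly in line with the jaws, with the eye at (260,120) and the bottle at (60,75).

Run:
```python
from h import *
q=load('w1'); P=cloud(q); z=P[...,2]
b=np.zeros_like(z,bool); b[75:210,225:300]=1
def rep(n,m):
    pts=P[m]; r=cv2.minAreaRect(np.float32(pts[:,:2]*1000)); print(n,len(pts),np.median(pts,0).round(4),np.round(r[0],1),np.round(r[1],1),round(r[2],1)); return pts
rep('all',b&(z>.032)&(z<.05))
rep('head',b&(z>.0405)&(z<.05)); rep('eye',b&(z>.055)&(z<.09))
g=b&(z>.033)&(z<.046)
rows=[r for r in range(92,192,6)]
c=np.array([P[r][g[r]].mean(0) for r in rows if g[r].sum()>5]); print(np.degrees(np.polyfit(c[:,0],c[:,1],1)[0])if 0 else (np.degrees(np.arctan(np.polyfit(c[:,0],c[:,1],1)[0])),c[[0,-1]].round(4)))
```

```text
all 2934 [0.5079 0.0592 0.0389] [500.9  57.9] [123.6  37.6] 12.6
head 537 [0.5406 0.0664 0.0409] [529.3  64.3] [59.1 35. ] 12.9
eye 235 [0.5182 0.0627 0.0745] [516.6  62.2] [46.6  5. ] 11.0
(np.float64(10.997924757358971), array([[0.5532, 0.0689, 0.0402],
       [0.4492, 0.0495, 0.0383]]))
```

```bash
python3 -m jog '[[[0,0,1.5],[2,-1,45],-1],[[0,0,1.5],[2,-1,90],-1],[[0,0,1.5],[2,-1,130],-1],[[0,0,1.5],[2,-1,150],-1],[[0,0,1.5],[2,-1,150],-1]]'
python3 -c "
from h import *
go([.468,.0515,.010],-78)"
```

```text
time: 2.15
tool_pos: [0.4636, 0.0479, 0.0511]
ee_rot: [3.132, 0.002, -1.366]
wrist_force: [-0.2, 0.2, 0.3]
width: 0.0939
t 2.15 pos [0.4636 0.0479 0.0511] rpy [ 1.7946e+02  1.0000e-01 -7.8290e+01] F [-0.19  0.18  0.34] w 0.0939
turn [ 0.54  0.11 -0.29] shift [-2.6 -5.5 41.1]
```

```bash
python3 -m jog '[[[0.5,0,0],[-2.5,-5,20],-1],[[0.5,0,0],[-2.5,-5,41],-1],[[0.5,0,0],[-2.5,-5,41],-1],[[0.5,0,0],[-2.5,-5,41],-1]]'
python3 -c "
from h import *
go([.468,.0515,.010],-78)"
```

```text
time: 2.55
tool_pos: [0.4724, 0.0514, 0.0157]
ee_rot: [-3.132, -0.0, -1.366]
wrist_force: [0.4, 0.1, 0.6]
width: 0.094
t 2.55 pos [0.4724 0.0514 0.0157] rpy [-1.7943e+02 -2.0000e-02 -7.8290e+01] F [0.39 0.1  0.62] w 0.094
turn [-0.57 -0.03 -0.29] shift [-1.   4.4  5.7]
```

```bash
python3 -m jog '[[[-0.5,0,0],[-1,4,5],-1],[[-0.5,0,0],[-1,4,5],-1],[[-0.5,0,0],[-1,4,5],-1],[[-0.5,0,0],[-1,4,5],-1]]'
python3 -m jog '[[[0,0,0],[0,0,0],-1],[[0,0,0],[0,0,0],-1]]'
python3 -c "
from h import *
go([.468,.0515,.010],-78)"
```

```text
time: 2.95
tool_pos: [0.4681, 0.0518, 0.01]
ee_rot: [-3.141, -0.0, -1.366]
wrist_force: [0.2, 0.3, 0.6]
width: 0.0936
time: 3.15
tool_pos: [0.4678, 0.0518, 0.0096]
ee_rot: [-3.141, -0.0, -1.366]
wrist_force: [-0.2, 1.3, 0.4]
width: 0.0932
t 3.15 pos [0.4678 0.0518 0.0096] rpy [-1.7999e+02 -1.0000e-02 -7.8280e+01] F [-0.2   1.3   0.39] w 0.0932
turn [-0.01 -0.01 -0.28] shift [ 0.3 -0.2 -0.4]
```

```bash
for i in 1 2; do python3 -m jog '[[[0,0,0],[0,0,0],1],[[0,0,0],[0,0,0],1],[[0,0,0],[0,0,0],1],[[0,0,0],[0,0,0],1],[[0,0,0],[0,0,0],1]]'|tr '\n' ' '; done
python3 -m jog '[[[0,0,0],[0,0,-20],1],[[0,0,0],[0,0,-40],1],[[0,0,0],[0,0,-60],1],[[0,0,0],[0,0,-80],1],[[0,0,0],[0,0,-80],1]]'
python3 -m jog '[[[0,0,0],[0,0,-20],1],[[0,0,0],[0,0,-40],1],[[0,0,0],[0,0,-60],1],[[0,0,0],[0,0,-60],1],[[0,0,0],[0,0,-60],1]]'
python3 - <<'E'
from h import *
go([.468,.0515,.15],-78); snap('wrist','w2')
q=load('w2'); P=cloud(q); z=P[...,2]; np.set_printoptions(suppress=True)
tp=robot.get_obs()['tool_pos']
b=(np.hypot(P[...,0]-tp[0]-.05,P[...,1]-tp[1])<.06)
m=b&(z>tp[2]+.048)&(z<tp[2]+.075)
pts=P[m]; print(len(pts),pts.mean(0)-tp,cv2.minAreaRect(np.float32(pts[:,:2]*1000)),pts[:,2].max()-tp[2])
E
```

```text
time: 3.65 tool_pos: [0.4677, 0.0518, 0.0094] ee_rot: [3.142, -0.0, -1.366] wrist_force: [0.3, -0.4, -0.3] width: 0.0574 time: 4.15 tool_pos: [0.4677, 0.0518, 0.0094] ee_rot: [3.142, -0.0, -1.366] wrist_force: [-0.5, 0.3, 0.7] width: 0.0299 time: 4.65
tool_pos: [0.4695, 0.0518, 0.0919]
ee_rot: [-3.136, -0.001, -1.366]
wrist_force: [1.0, 0.1, -2.6]
width: 0.0294
time: 5.15
tool_pos: [0.4671, 0.0518, 0.1479]
ee_rot: [3.14, 0.0, -1.366]
wrist_force: [0.1, 0.5, -2.6]
width: 0.0297
t 5.15 pos [0.4671 0.0518 0.1479] rpy [ 1.7989e+02  2.0000e-02 -7.8270e+01] F [ 0.09  0.45 -2.62] w 0.0297
turn [ 0.11  0.02 -0.27] shift [ 0.5 -0.9 -2.1]
3596 [0.02707757 0.00541559 0.06264617] ((496.43231201171875, 50.135406494140625), (50.7868537902832, 80.48284149169922), 80.16712188720703) 0.07498001217599726
```

View pics/w2.png

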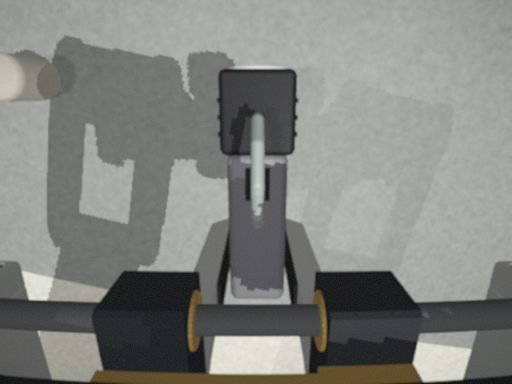

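Lamp is gripped square and level; the eye runs from (258,115) to (258,210). Next I locate the eye relative to the TCP and go look at the hook.

```bash
python3 - <<'E'
from h import *
np.set_printoptions(suppress=True,precision=4)
q=load('w2'); P=cloud(q); o=robot.get_obs(); tp=o['tool_pos']
R=Ro.from_euler('xyz',o['ee_rot'])
L=R.inv().apply(P.reshape(-1,3)-tp).reshape(P.shape)*1000   # tool frame mm
b=np.zeros(P.shape[:2],bool); b[105:225,235:285]=1
m=b&(L[...,2]<-52)
p=L[m]; print('eye',len(p),p.mean(0),p.min(0),p.max(0),cv2.fitLine(np.float32(p[:,:2]),2,0,.01,.01).ravel())
b[:]=0;b[70:150,215:300]=1
p=L[b&(L[...,2]<-20)&(L[...,2]>-45)]; print('head',p.mean(0),p.min(0),p.max(0))
E
python3 -m jog '[[[0,0,8],[20,-15,-40],1],[[0,0,15.5],[10,-15,-80],1],[[0,0,15.5],[0,0,-100],1],[[0,0,15.5],[0,0,-100],1],[[0,0,15.5],[0,0,-100],1]]'
python3 - <<'E'
from h import *
go([.468,.1,.25],-93.8); snap('wrist','w3')
E
```

```text
eye 1463 [  0.0962 -55.5504 -67.3556] [  -2.4102  -80.0686 -178.4425] [  2.6077 -28.5844 -52.0963] [  0.0023  -1.       0.0962 -55.5504]
head [  0.3223 -76.7864 -31.531 ] [-18.9066 -93.6037 -43.9895] [ 19.3119 -57.5732 -24.3317]
time: 5.7
tool_pos: [0.4673, 0.0518, 0.2477]
ee_rot: [3.14, -0.0, -1.636]
wrist_force: [0.2, 0.0, -2.9]
width: 0.0294
t 5.7 pos [0.4673 0.0518 0.2477] rpy [ 1.7989e+02 -3.0000e-02 -9.3750e+01] F [ 0.2   0.04 -2.88] w 0.0294
turn [ 0.11 -0.03  0.05] shift [-48.2   2.5  -2.3]
```

View pics/w3.png

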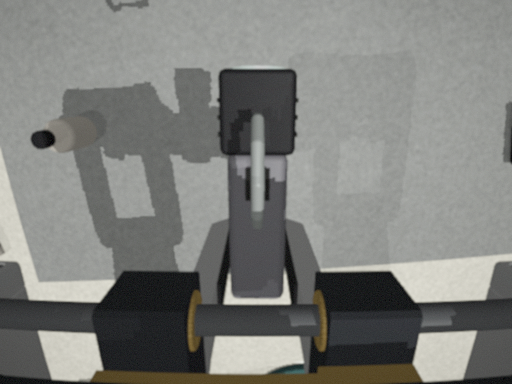

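The hook is out of the wrist view here (only its shadow at (128,2) is visible). I'll compute a viewpoint that shows it beside the lamp.

Run:
```python
from h import *
q=load('w3'); o=robot.get_obs(); tp=o['tool_pos']; T=q['T']; R=T[:3,:3]
c=-R.T@T[:3,3]; print('cam-tcp',c-tp,'view dir',-R[2])
H=np.array([.650,.134,.2]);K=q['K'];k1=float(q['k1'])
for x in(.45,.5,.54):
  for dy in(0,.06,-.06,.09,-.09):
    for z in(.28,.33,.38,.43):
      d=np.array([x,H[1]+dy,z])-tp; p=R@(H-d-c); s=np.array([p[0],-p[1]])/-p[2]; s=s*(1+k1*(s@s)); u=K[:2,:2]@s+K[:2,2]
      if 10<u[0]<500 and 10<u[1]<300 and -p[2]>0: print(x,dy,z,u.round(),round(-p[2],3))
```

```text
cam-tcp [ 0.08033173 -0.00486978  0.17844827] view dir [-0.27302443  0.01681455 -0.96186014]
0.5 0 0.33 [246.  21.] 0.278
0.5 0 0.38 [248.  33.] 0.326
0.5 0 0.43 [249.  41.] 0.374
0.5 0.06 0.33 [312.  17.] 0.277
0.5 0.06 0.38 [304.  29.] 0.325
0.5 0.06 0.43 [298.  38.] 0.373
0.5 -0.06 0.28 [165.  12.] 0.231
0.5 -0.06 0.33 [181.  27.] 0.279
0.5 -0.06 0.38 [192.  37.] 0.327
0.5 -0.06 0.43 [200.  45.] 0.375
0.5 0.09 0.33 [345.  16.] 0.276
0.5 0.09 0.38 [332.  27.] 0.324
0.5 0.09 0.43 [323.  36.] 0.372
0.5 -0.09 0.28 [127.  16.] 0.231
0.5 -0.09 0.33 [148.  30.] 0.279
0.5 -0.09 0.38 [164.  40.] 0.327
0.5 -0.09 0.43 [175.  47.] 0.375
0.54 0 0.28 [248.  61.] 0.241
0.54 0 0.33 [249.  67.] 0.289
0.54 0 0.38 [250.  72.] 0.337
0.54 0 0.43 [251.  75.] 0.385
0.54 0.06 0.28 [325.  56.] 0.24
0.54 0.06 0.33 [313.  63.] 0.288
0.54 0.06 0.38 [305.  68.] 0.336
0.54 0.06 0.43 [299.  72.] 0.384
0.54 -0.06 0.28 [172.  67.] 0.242
0.54 -0.06 0.33 [186.  72.] 0.29
0.54 -0.06 0.38 [196.  76.] 0.338
0.54 -0.06 0.43 [203.  79.] 0.386
0.54 0.09 0.28 [363.  54.] 0.239
0.54 0.09 0.33 [345.  61.] 0.287
0.54 0.09 0.38 [333.  67.] 0.335
0.54 0.09 0.43 [323.  71.] 0.383
0.54 -0.09 0.28 [134.  70.] 0.242
0.54 -0.09 0.33 [154.  75.] 0.29
0.54 -0.09 0.38 [169.  78.] 0.338
0.54 -0.09 0.43 [179.  81.] 0.386
```

```bash
python3 -m jog '[[[0,0,0],[-4,-15,-42],1],[[0,0,0],[-10,-40,-42],1],[[0,0,0],[-17,-72,-42],1],[[0,0,0],[-17,-72,-42],1],[[0,0,0],[-17,-72,-42],1]]'
python3 -m jog '[[[0,0,0],[0,0,0],1],[[0,0,0],[0,0,0],1]]' >/dev/null
python3 - <<'E'
from h import *
go([.54,.064,.29],-93.8); a=snap('wrist','w4')[0]
cv2.imwrite('pics/w4c.png',cv2.resize(a[0:190,80:320],None,fx=3,fy=3,interpolation=cv2.INTER_CUBIC)[:,:,::-1])
E
```

```text
time: 6.25
tool_pos: [0.5403, 0.0638, 0.2877]
ee_rot: [3.135, -0.001, -1.637]
wrist_force: [-0.9, 0.3, -3.1]
width: 0.0297
t 6.45 pos [0.5399 0.0639 0.2912] rpy [ 1.7997e+02 -1.0000e-02 -9.3790e+01] F [ 0.2   0.33 -2.07] w 0.0297
turn [ 0.03 -0.01  0.01] shift [-0.1 -0.1  1.2]
```

View pics/w4c.png

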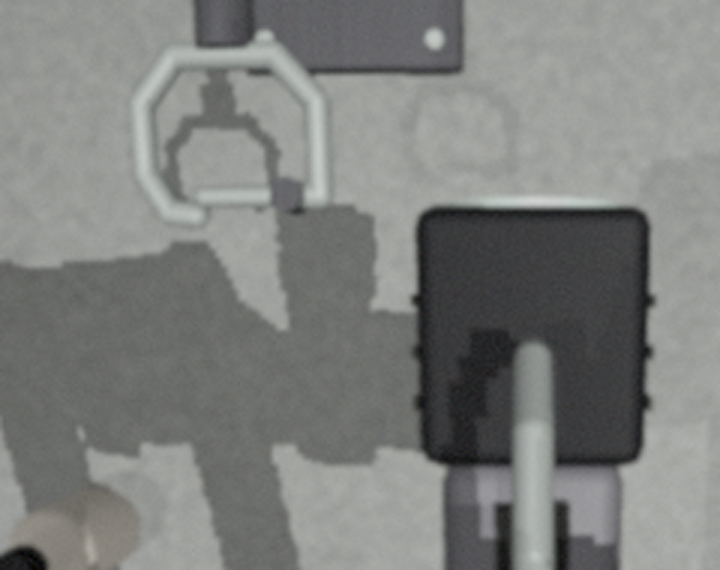

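The crop shows the hook: spine at y≈57, gate from (198,196) to its hinge block at (288,195), nose end at (207,213). The eye's front top is at (533,345) in the crop.

Run:
```python
from h import *
np.set_printoptions(suppress=True,precision=1)
q=load('w4'); o=robot.get_obs(); tp=o['tool_pos']; R=Ro.from_euler('xyz',o['ee_rot'])
P=cloud(q); z=P[...,2]; b=np.zeros_like(z,bool); b[10:80,118:192]=1; m=b&(z>.185)&(z<.215)
print('top z',np.percentile(z[m],[10,50,80,90,95]))
names=['gate tip end','gate mid','hinge','nose end','nose bend','spineL','spineR','sideL','sideR','tip edge top','tip edge bot']
c=np.array([[196,196],[240,196],[288,195],[207,213],[170,212],[178,57],[268,57],[143,130],[318,150],[240,187],[240,205]])/3+[80,0]
zh=np.median(z[m])-.0033; print('zh',zh*1000)
W=onplane(q,c,zh)
L=R.inv().apply(W-tp)*1000
for n,w,l in zip(names,W*1000,L): print(n,w,l)
# fit spine and gate direction from mask
T=R.inv().apply(P.reshape(-1,3)-tp).reshape(P.shape)*1000
for nm,sl in(('spine',(slice(14,24),slice(140,168))),('gate',(slice(62,69),slice(150,170)))):
    mm=m[sl]; t=T[sl][mm]; f=cv2.fitLine(np.float32(t[:,:2]),2,0,.01,.01).ravel(); print(nm,len(t),t.mean(0),np.degrees(np.arctan(f[1]/f[0])))
for nm,sl in(('sideL',(slice(38,58),slice(120,134))),('sideR',(slice(38,58),slice(180,192)))):
    mm=m[sl]; t=T[sl][mm]; f=cv2.fitLine(np.float32(t[:,:2]),2,0,.01,.01).ravel(); print(nm,len(t),t.mean(0),np.degrees(np.arctan(f[0]/f[1])))
```

```text
top z [0.2 0.2 0.2 0.2 0.2]
zh 197.9659449523175
gate tip end [654.1 148.6 198. ] [ -92.  -108.3   93.6]
gate mid [653.1 136.3 198. ] [ -79.8 -108.1   93.6]
hinge [652.3 123.  198. ] [ -66.4 -108.1   93.6]
nose end [649.4 146.1 198. ] [ -89.3 -103.7   93.6]
nose bend [650.6 156.5 198. ] [ -99.7 -104.2   93.6]
spineL [690.  148.5 198. ] [ -94.3 -144.1   93.6]
spineR [687.8 124.2 198. ] [ -70.  -143.5   93.6]
sideL [672.5 160.8 198. ] [-105.4 -125.8   93.6]
sideR [663.2 113.5 198. ] [ -57.6 -119.7   93.6]
tip edge top [655.4 136.  198. ] [ -79.6 -110.4   93.6]
tip edge bot [650.7 136.7 198. ] [ -79.9 -105.7   93.6]
spine 255 [ -81.6 -143.6   89.9] 0.7212365
gate 140 [ -79.4 -108.1   91.1] 0.23718639
sideL 182 [-104.7 -122.2   90.6] -0.69670403
sideR 171 [ -57.  -121.4   90.5] -3.6438344
```

Mouth found at tool x ≈ -82, gate line at y ≈ -108, hook axis 94 mm below the TCP; the spine-to-gate distance of 35.5 mm fits the given 36. I'll move sideways and back, then down in front of the gate.

```bash
python3 -m jog '[[[0,0,0],[-25,8,0],1],[[0,0,0],[-60,15,0],1],[[0,0,0],[-80,15,0],1],[[0,0,0],[-80,15,0],1],[[0,0,0],[-80,15,0],1]]'
python3 -m jog '[[[0,0,0],[0,0,30],1],[[0,0,0],[0,0,70],1],[[0,0,0],[0,0,110],1],[[0,0,0],[0,0,139],1],[[0,0,0],[0,0,139],1]]'
python3 -m jog '[[[0,0,0],[0,0,0],1],[[0,0,0],[0,0,0],1]]'
python3 - <<'E'
from h import *
snap('top','t5');snap('scene','s5');a=snap('wrist','w5')[0]
s=load('s5')['im'][150:250,230:360]
A=np.vstack([cv2.resize(a[0:200,150:400],(500,400)),np.zeros((2,500,3),np.uint8)])
B=cv2.resize(load('t5')['im'][150:250,160:250],(300,400//1)[:2])
cv2.imwrite('pics/m5.png',np.hstack([A[:400],B])[:,:,::-1]); cv2.imwrite('pics/s5c.png',cv2.resize(s,None,fx=5,fy=5,interpolation=cv2.INTER_CUBIC)[:,:,::-1])
E
```

```text
time: 7.0
tool_pos: [0.5306, 0.1447, 0.2918]
ee_rot: [-3.141, -0.001, -1.636]
wrist_force: [-0.4, -0.6, -1.1]
width: 0.0303
time: 7.5
tool_pos: [0.5274, 0.1429, 0.1468]
ee_rot: [3.131, -0.003, -1.638]
wrist_force: [0.1, -0.7, -3.3]
width: 0.0298
time: 7.7
tool_pos: [0.5326, 0.1446, 0.1555]
ee_rot: [-3.136, 0.001, -1.637]
wrist_force: [0.2, 0.5, -1.3]
width: 0.0293
```

View pics/m5.png

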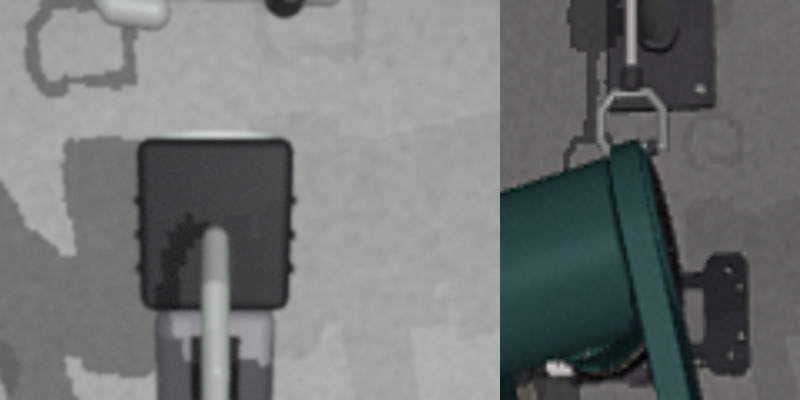

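The wrist view shows the nose end at (168,12) in the crop, the hinge at (285,2) and the eye's front top at (215,235); the eye lies between nose and hinge.

Run:
```python
from h import *
np.set_printoptions(suppress=True,precision=1)
q=load('w5'); o=robot.get_obs(); tp=o['tool_pos']; R=Ro.from_euler('xyz',o['ee_rot'])
go([.53,.144,.152],-93.8)
c=np.array([[168,12],[285,2],[215,240],[216,330]])/2+[150,0]
for n,u,zz in zip(['nose end','hinge','eye front','eye mid'],c,[.198,.198,tp[2]+.062,tp[2]+.067]):
    print(n,R.inv().apply(onplane(q,[u],zz)-tp)*1000)
```

```text
t 7.85 pos [0.5 0.1 0.2] rpy [-179.8    0.1  -93.8] F [-0.  -0.1 -3.1] w 0.0299
turn [-0.2  0.1  0. ] shift [1.1 2.2 3. ]
nose end [[  -9.1 -116.5  -42.5]]
hinge [[  14.1 -118.4  -42.5]]
eye front [[  0.2 -72.9 -61.7]]
eye mid [[  0.4 -57.2 -66.7]]
```

```bash
python3 -m jog '[[[0,0,0],[0,-5,3],1],[[0,0,0],[0,-13,3],1],[[0,0,0],[0,-21,3],1],[[0,0,0],[0,-29,3],1],[[0,0,0],[0,-34,3],1]]' | grep -v rot | tr '\n' ' '; echo
for i in 1 2 3 4; do python3 -m jog '[[[0,0,0],[0,-1.2,0],1],[[0,0,0],[0,-2.4,0],1],[[0,0,0],[0,-3.6,0],1],[[0,0,0],[0,-4.8,0],1],[[0,0,0],[0,-6,0],1]]'| tr '\n' ' '; echo; done
```

```text
time: 8.35 tool_pos: [0.5658, 0.1425, 0.1491] wrist_force: [-0.7, -0.9, -2.3] width: 0.0295 
time: 8.85 tool_pos: [0.5708, 0.1422, 0.1495] ee_rot: [-3.141, -0.0, -1.637] wrist_force: [0.1, 1.5, -2.2] width: 0.0295 
time: 9.35 tool_pos: [0.5766, 0.1418, 0.1493] ee_rot: [3.141, -0.0, -1.637] wrist_force: [-2.8, 0.5, -0.9] width: 0.0304 
time: 9.85 tool_pos: [0.5828, 0.1414, 0.1493] ee_rot: [3.141, -0.0, -1.637] wrist_force: [-2.0, 0.0, -1.7] width: 0.0298 
time: 10.35 tool_pos: [0.5889, 0.141, 0.1494] ee_rot: [3.141, -0.0, -1.637] wrist_force: [-1.7, 0.8, -1.9] width: 0.0302
```

```bash
python3 -m jog '[[[0,0,0],[0,-1.2,-1],1],[[0,0,0],[0,-2.4,-2],1],[[0,0,0],[0,-3.6,-2.5],1],[[0,0,0],[0,-4.8,-2.5],1],[[0,0,0],[0,-6,-2.5],1]]' | tr '\n' ' '; echo
python3 -m jog '[[[0,0,0],[0,-1.2,0],1],[[0,0,0],[0,-2.4,0],1],[[0,0,0],[0,-3.6,0],1],[[0,0,0],[0,-4.8,0],1],[[0,0,0],[0,-6,0],1]]'| tr '\n' ' '; echo
python3 - <<'E'
from h import *
a=snap('wrist','w6')[0]
cv2.imwrite('pics/m6.png',cv2.resize(a[0:150,180:330],None,fx=4,fy=4,interpolation=cv2.INTER_CUBIC)[:,:,::-1])
E
```

```text
time: 10.85 tool_pos: [0.5949, 0.1407, 0.1519] ee_rot: [3.142, -0.0, -1.637] wrist_force: [-1.5, 0.1, -3.8] width: 0.0293 
time: 11.35 tool_pos: [0.6009, 0.1402, 0.1519] ee_rot: [-3.142, -0.0, -1.637] wrist_force: [-1.3, 0.2, -3.2] width: 0.0299
```

View pics/m6.png

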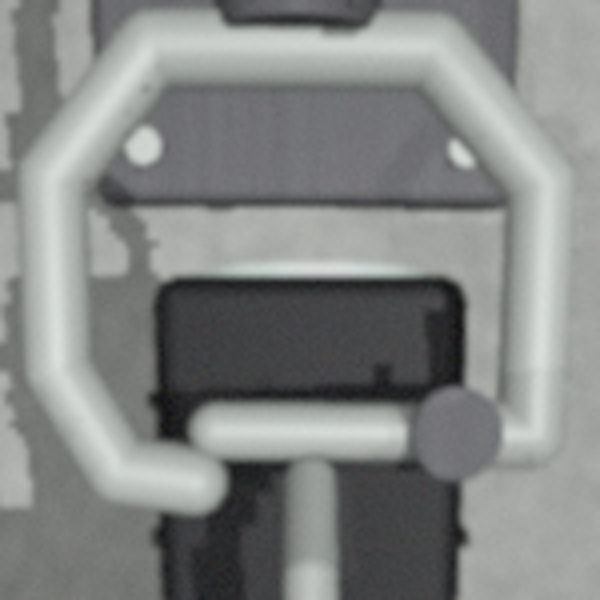

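The leg at (312,460) bears on the shut gate (from (190,430) to the hinge at (456,432)), clear of the nose end at (228,485): y ≈ -2, as wanted. The hook is still sliding, so I keep on.

```bash
for i in 1 2 3; do python3 -m jog '[[[0,0,0],[0,-1,0],1],[[0,0,0],[0,-2,0],1],[[0,0,0],[0,-3,0],1],[[0,0,0],[0,-4,0],1],[[0,0,0],[0,-5,0],1]]'| tr '\n' ' '; echo; done
```

```text
time: 11.9 tool_pos: [0.6059, 0.1399, 0.1519] ee_rot: [-3.142, -0.0, -1.637] wrist_force: [-2.1, -0.5, -3.4] width: 0.03 
time: 12.4 tool_pos: [0.6109, 0.1395, 0.1519] ee_rot: [-3.142, -0.0, -1.637] wrist_force: [-2.9, 0.2, -3.7] width: 0.03 
time: 12.9 tool_pos: [0.6158, 0.1392, 0.1519] ee_rot: [3.142, -0.0, -1.637] wrist_force: [-2.2, -0.1, -2.1] width: 0.0299
```

```bash
for i in 1 2 3; do python3 -m jog '[[[0,0,0],[0,-1,0],1],[[0,0,0],[0,-2,0],1],[[0,0,0],[0,-3,0],1],[[0,0,0],[0,-4,0],1],[[0,0,0],[0,-5,0],1]]'| tr '\n' ' '; echo; done
```

```text
time: 13.4 tool_pos: [0.6204, 0.1389, 0.1519] ee_rot: [3.14, -0.0, -1.637] wrist_force: [-3.8, -0.8, -2.2] width: 0.03 
time: 13.9 tool_pos: [0.6253, 0.1386, 0.1518] ee_rot: [3.14, -0.0, -1.637] wrist_force: [-5.2, -0.9, -2.8] width: 0.0295 
time: 14.4 tool_pos: [0.63, 0.1388, 0.1518] ee_rot: [3.14, 0.001, -1.636] wrist_force: [-5.3, 0.5, -2.9] width: 0.0298
```

The force has risen to 5 N, so the hook is on its stop (from about TCP x 0.618) and the gate is opening. The tip should clear near 0.648.

```bash
for i in 1 2; do python3 -m jog '[[[0,0,0],[0,-1,0],1],[[0,0,0],[0,-2,0],1],[[0,0,0],[0,-3,0],1],[[0,0,0],[0,-4,0],1],[[0,0,0],[0,-5,0],1]]'| tr '\n' ' '; echo; done
python3 - <<'E'
from h import *
a=snap('wrist','w7')[0]
cv2.imwrite('pics/m7.png',cv2.resize(a[0:150,180:330],None,fx=4,fy=4,interpolation=cv2.INTER_CUBIC)[:,:,::-1])
E
```

```text
time: 14.9 tool_pos: [0.6353, 0.1391, 0.1518] ee_rot: [3.14, 0.002, -1.635] wrist_force: [-5.7, 1.4, -2.5] width: 0.0298 
time: 15.4 tool_pos: [0.6406, 0.1391, 0.152] ee_rot: [3.141, 0.002, -1.635] wrist_force: [-4.3, 2.5, -3.0] width: 0.0302
```

View pics/m7.png

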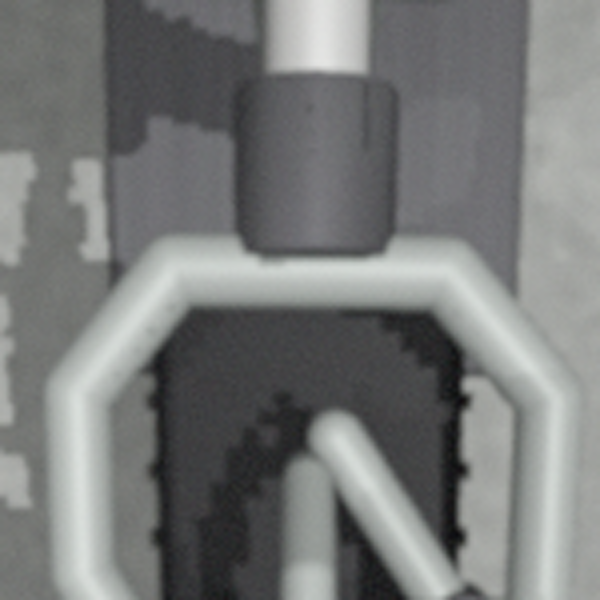

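The gate is open about 60°, its tip at (335,430) and the leg top at (308,465), nearly past, with ~12 mm left to the spine.

```bash
for i in 1 2; do python3 -m jog '[[[0,0,0],[0,-0.8,0],1],[[0,0,0],[0,-1.6,0],1],[[0,0,0],[0,-2.4,0],1],[[0,0,0],[0,-3.2,0],1],[[0,0,0],[0,-3.2,0],1]]'| tr '\n' ' '; echo; done
python3 - <<'E'
from h import *
a=snap('wrist','w8')[0]
cv2.imwrite('pics/m8.png',cv2.resize(a[40:240,160:360],None,fx=3,fy=3,interpolation=cv2.INTER_CUBIC)[:,:,::-1])
E
```

```text
time: 15.95 tool_pos: [0.6445, 0.1377, 0.1521] ee_rot: [-3.14, 0.001, -1.636] wrist_force: [-2.1, 4.5, -2.3] width: 0.0296 
time: 16.45 tool_pos: [0.6482, 0.1376, 0.1522] ee_rot: [-3.139, 0.001, -1.636] wrist_force: [0.8, 5.0, -2.0] width: 0.0297
```

View pics/m8.png

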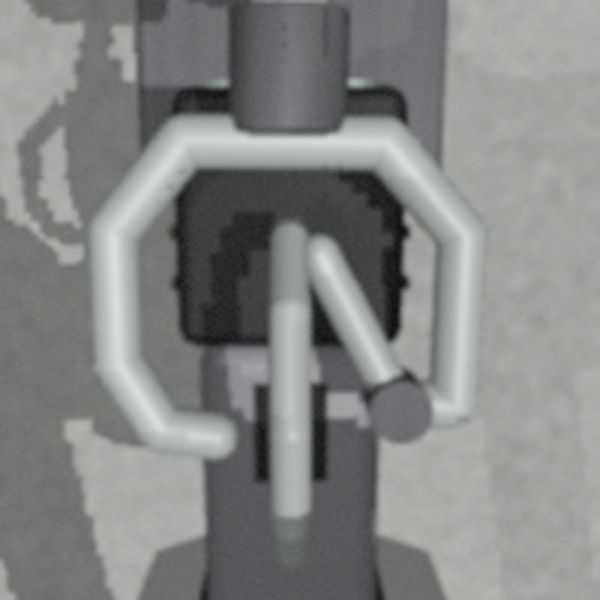

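The gate tip at (322,245) now presses sideways on the eye. The leg is at about +22 mm, with ~7 mm left to the spine, so a few more mm should clear it.

```bash
for i in 1 2; do python3 -m jog '[[[0,0,0],[0,-0.5,0],1],[[0,0,0],[0,-1,0],1],[[0,0,0],[0,-1.5,0],1],[[0,0,0],[0,-2,0],1],[[0,0,0],[0,-2,0],1]]'| tr '\n' ' '; echo; done
python3 - <<'E'
from h import *
a=snap('wrist','w9')[0]
cv2.imwrite('pics/m9.png',cv2.resize(a[40:240,160:360],None,fx=3,fy=3,interpolation=cv2.INTER_CUBIC)[:,:,::-1])
E
```

```text
time: 17.0 tool_pos: [0.6492, 0.1359, 0.1519] ee_rot: [-3.142, -0.001, -1.638] wrist_force: [0.3, -1.7, -1.9] width: 0.0296 
time: 17.5 tool_pos: [0.6511, 0.1369, 0.1519] ee_rot: [-3.142, -0.0, -1.637] wrist_force: [0.2, 1.0, -2.6] width: 0.0297
```

View pics/m9.png

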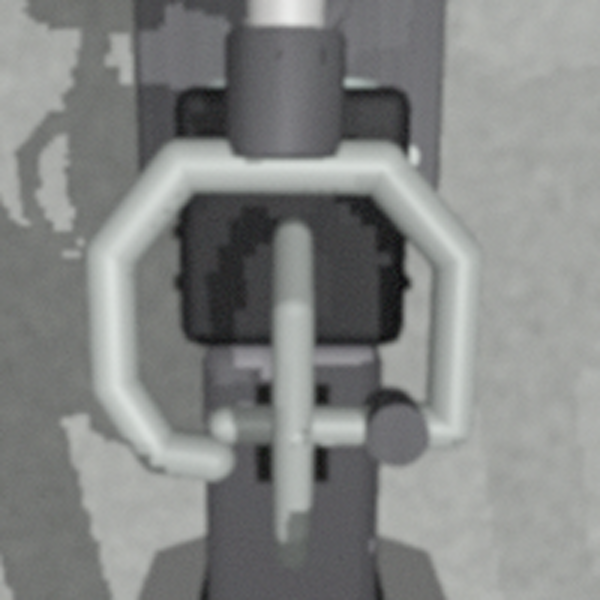

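The gate has snapped shut behind the leg (gate at y≈428, running through the eye) and the side force is gone. Next: back off 2 mm and lower until the hook takes the weight.

```bash
python3 -m jog '[[[0,0,0],[0,1,0],1],[[0,0,0],[0,2,0],1],[[0,0,0],[0,2,0],1],[[0,0,0],[0,2,0],1]]'| tr '\n' ' '; echo
python3 -m jog '[[[0,0,0],[0,0,3],1],[[0,0,0],[0,0,6],1],[[0,0,0],[0,0,9],1],[[0,0,0],[0,0,12],1],[[0,0,0],[0,0,12],1]]'| tr '\n' ' '; echo
for i in 1 2 ; do python3 -m jog '[[[0,0,0],[0,0,0.5],1],[[0,0,0],[0,0,1],1],[[0,0,0],[0,0,1],1],[[0,0,0],[0,0,1],1]]'| tr '\n' ' '; echo; done
```

```text
time: 17.95 tool_pos: [0.6491, 0.1371, 0.152] ee_rot: [-3.141, -0.0, -1.637] wrist_force: [0.8, 1.1, -2.3] width: 0.0298 
time: 18.45 tool_pos: [0.6487, 0.137, 0.1389] ee_rot: [3.14, -0.0, -1.637] wrist_force: [-0.1, -0.3, -0.8] width: 0.0295 
time: 18.85 tool_pos: [0.6492, 0.137, 0.1391] ee_rot: [-3.141, -0.0, -1.637] wrist_force: [0.2, 0.4, -2.6] width: 0.0297 
time: 19.25 tool_pos: [0.6491, 0.137, 0.1379] ee_rot: [-3.142, -0.0, -1.637] wrist_force: [-0.1, -0.3, -2.7] width: 0.0294
```

```bash
for i in 1 2 ; do python3 -m jog '[[[0,0,0],[0,0,0.5],1],[[0,0,0],[0,0,1],1],[[0,0,0],[0,0,1],1],[[0,0,0],[0,0,1],1]]'| tr '\n' ' '; echo; done
```

```text
time: 19.65 tool_pos: [0.6493, 0.137, 0.1374] ee_rot: [-3.141, 0.0, -1.637] wrist_force: [-0.6, 0.1, -0.8] width: 0.0297 
time: 20.05 tool_pos: [0.6495, 0.1371, 0.1369] ee_rot: [-3.14, 0.0, -1.637] wrist_force: [-1.6, 0.6, 4.2] width: 0.0296
```

Weight is on the hook (4 N upwards on the tool). I ease off half a mm and open.

```bash
python3 -m jog '[[[0,0,0],[0,0,-0.6],1],[[0,0,0],[0,0,-0.6],1],[[0,0,0],[0,0,-0.6],1]]'| tr '\n' ' '; echo
for i in 1 2 3; do python3 -m jog '[[[0,0,0],[0,0,0],0],[[0,0,0],[0,0,0],0],[[0,0,0],[0,0,0],0],[[0,0,0],[0,0,0],0],[[0,0,0],[0,0,0],0]]'| tr '\n' ' '; echo; done
python3 - <<'E'
from h import *
a=snap('wrist','w10')[0]
cv2.imwrite('pics/m10.png',cv2.resize(a[20:300,130:390],None,fx=2,fy=2,interpolation=cv2.INTER_CUBIC)[:,:,::-1])
E
```

```text
time: 20.35 tool_pos: [0.6494, 0.137, 0.1369] ee_rot: [-3.141, 0.0, -1.637] wrist_force: [-0.1, -0.3, 4.2] width: 0.0298 
time: 20.85 tool_pos: [0.6489, 0.137, 0.1361] ee_rot: [3.141, -0.0, -1.637] wrist_force: [0.1, -0.2, 0.5] width: 0.0469 
time: 21.35 tool_pos: [0.6491, 0.137, 0.1366] ee_rot: [-3.141, -0.0, -1.637] wrist_force: [0.4, 0.7, 0.1] width: 0.0468 
time: 21.85 tool_pos: [0.6491, 0.137, 0.1365] ee_rot: [-3.142, -0.0, -1.637] wrist_force: [-0.8, 0.6, 0.3] width: 0.0473
```

The picture limit is reached, so the remaining checks are numeric. I open fully, wait, and measure the lamp from depth before withdrawing.

```bash
cat > chk.py <<'E'
from h import *
import sys
np.set_printoptions(suppress=True,precision=1)
o=robot.get_obs(); tp=o['tool_pos']; q=load(sys.argv[1]); P=cloud(q)*1000; z=P[...,2]
# lamp/hook world points in hook-aligned axes about the expected lamp origin
c=np.array([float(sys.argv[2]),float(sys.argv[3])]); a=np.radians(-3.8); u=np.array([np.cos(a),np.sin(a)]); v=np.array([-u[1],u[0]])
D=P[...,:2]-c; X=D@u; Y=D@v
for n,m in (('handle top',(X>-75)&(X<-30)&(abs(Y)<13)&(z>140)&(z<185)),('head top',(X>8)&(X<42)&(abs(Y)<16)&(z>150)&(z<185)),
            ('arch',(abs(X)<24)&(abs(Y)<8)&(z>188)&(z<215))):
    if m.sum()>20: print(n,m.sum(),'X',np.percentile(X[m],[2,50,98]),'Y',np.percentile(Y[m],[2,50,98]),'z',np.percentile(z[m],[5,50,95]))
E
for i in 1 2; do python3 -m jog '[[[0,0,0],[0,0,0],-1],[[0,0,0],[0,0,0],-1],[[0,0,0],[0,0,0],-1],[[0,0,0],[0,0,0],-1],[[0,0,0],[0,0,0],-1]]'| tr '\n' ' '; echo; done
python3 - <<'E'
from h import *
snap('wrist','w11')
E
python3 chk.py w10 699 134; python3 chk.py w11 699 134
```

```text
time: 22.4 tool_pos: [0.6491, 0.137, 0.1365] ee_rot: [3.142, -0.0, -1.637] wrist_force: [1.1, 0.4, 0.3] width: 0.0839 
time: 22.9 tool_pos: [0.6491, 0.137, 0.1365] ee_rot: [-3.142, -0.0, -1.637] wrist_force: [-0.1, 0.2, 0.1] width: 0.0942 
handle top 3776 X [-74.1 -51.7 -31. ] Y [-12.5  -0.2  12.5] z [167.1 168.5 169.8]
head top 3100 X [ 8.6 21.3 40.9] Y [-15.4  -0.2  15.4] z [165.8 167.2 168.3]
arch 1895 X [-20.6   0.4  21.9] Y [-7.  -0.2  7. ] z [192.  201.5 206. ]
handle top 3781 X [-74.2 -51.8 -31. ] Y [-12.5  -0.2  12.4] z [167.1 168.5 169.9]
head top 3092 X [ 8.5 21.3 40.9] Y [-15.3  -0.2  15.4] z [165.9 167.2 168.4]
arch 1894 X [-20.2   0.5  21.9] Y [-7.  -0.2  6.9] z [192.1 201.6 206.1]
```

The lamp hangs still and level to about 3°. I withdraw straight up.

```bash
python3 -m jog '[[[0,0,0],[0,0,-15],-1],[[0,0,0],[0,0,-35],-1],[[0,0,0],[0,0,-60],-1],[[0,0,0],[0,0,-90],-1],[[0,0,0],[0,0,-120],-1]]'| tr '\n' ' '; echo
for i in 1 2 3; do python3 -m jog '[[[0,0,0],[0,0,0],-1],[[0,0,0],[0,0,0],-1],[[0,0,0],[0,0,0],-1],[[0,0,0],[0,0,0],-1],[[0,0,0],[0,0,0],-1]]'| tr '\n' ' '; echo; done
python3 - <<'E'
from h import *
snap('wrist','w12'); snap('scene','s12')
q=load('w12'); P=cloud(q)*1000; z=P[...,2]
a=np.radians(-3.8); u=np.array([np.cos(a),np.sin(a)]); v=np.array([-u[1],u[0]]); D=P[...,:2]-[699,134]; X=D@u;Y=D@v
for y0 in(-14,-10,-6,6,10):   # gate bar beside the eye: hook-level points just off the eye
    m=(abs(Y-y0)<2)&(z>190)&(z<207)&(abs(X)<30); print(y0,m.sum(),np.median(X[m]).round(1) if m.any() else '',np.median(z[m]).round(1) if m.any() else '')
b=q=load('s1'); d=load('s12')
for n,(r,c) in dict(bin=(slice(235,310),slice(100,200)),driver=(slice(170,225),slice(118,152)),flux=(slice(192,238),slice(358,386))).items():
    print(n,np.abs(q['im'][r,c].astype(int)-d['im'][r,c]).mean().round(2))
E
python3 chk.py w12 699 134
```

```text
time: 23.45 tool_pos: [0.649, 0.137, 0.2589] ee_rot: [-3.141, 0.0, -1.637] wrist_force: [0.1, 0.5, 1.0] width: 0.094 
time: 23.95 tool_pos: [0.6486, 0.137, 0.2547] ee_rot: [3.139, -0.001, -1.637] wrist_force: [0.3, -0.7, 0.2] width: 0.0942 
time: 24.45 tool_pos: [0.6491, 0.1371, 0.2566] ee_rot: [-3.141, -0.0, -1.637] wrist_force: [-0.1, 0.4, 0.3] width: 0.0938 
time: 24.95 tool_pos: [0.6491, 0.1371, 0.2565] ee_rot: [-3.142, -0.0, -1.637] wrist_force: [0.4, -0.0, 0.1] width: 0.094 
-14 111 0.6 204.1
-10 47 -1.3 200.6
-6 47 -1.5 200.2
6 48 -1.6 200.4
10 67 -4.3 200.7
bin 4.36
driver 5.38
flux 23.84
handle top 1429 X [-74.2 -51.5 -30.6] Y [-12.7  -0.4  12.2] z [166.9 168.4 169.9]
head top 980 X [ 8.6 20.9 41.1] Y [-15.3   0.5  15.4] z [165.5 167.2 168.6]
arch 488 X [-22.   -0.6  21.7] Y [-7.1  0.4  7.2] z [191.7 201.4 205.9]
```

The gate bar sits straight at X ≈ -1.5 within the eye, so it is shut. The bottle's image patch changed (maybe shadow), so I check its position by depth.

```bash
python3 - <<'E'
from h import *
for f in('s1','s12'):
    P=cloud(load(f)); z=P[...,2]
    for n,(r,c) in dict(flux=(slice(185,245),slice(350,395)),driver=(slice(165,230),slice(110,160)),bin=(slice(230,315),slice(95,205))).items():
        p=P[r,c]; p=p[(p[...,2]>.012)&(p[...,2]<.12)]; print(f,n,len(p),np.median(p,0).round(3))
E
python3 -c "
from bench import close_job
print(close_job())"
```

```text
s1 flux 464 [0.536 0.285 0.055]
s1 driver 262 [ 0.501 -0.312  0.02 ]
s1 bin 2994 [ 0.784 -0.17   0.04 ]
s12 flux 464 [0.536 0.285 0.055]
s12 driver 259 [ 0.501 -0.313  0.02 ]
s12 bin 2997 [ 0.784 -0.171  0.04 ]
the job is handed in; nothing more can be done
None
```

The lamp is hanging from the snap hook by its eye with the gate shut, and I handed the job in at about 25 s of robot time.

- **Grip and push:** I gripped the lamp at x = -50 and pushed the front leg of the eye against the gate at y of about -2 mm. The hook slid back about 43 mm to its stop, with wrist readings under about 3 N.
- **Gate:** It then opened at about 5–6 N and snapped shut behind the leg. The gate was pressed only with the eye.
- **Letting go:** I backed off 2 mm and lowered the lamp until the hook took its weight (+4 N at the wrist, about 7 N on the hook). I then opened the fingers and withdrew straight up 120 mm.

**Last checks:**
- **Lamp:** its measured position was the same before and after I withdrew, and it tilts about 3° nose-down.
- **Gate and eye:** the gate lies straight across the hook, about 1.5 mm from the eye's middle. The front leg is therefore about 23 mm inside and the rear leg about 20 mm outside.
- **Contact:** wrist force was about zero and the fingers were fully open above the lamp.
- **Bystanders:** bin, bottle and screwdriver positions are unchanged to within 1 mm.

**Two things to note:**
- **Bottle patch:** The colour comparison of the bottle's patch differed strongly between the first and last pictures. Depth shows the bottle has not moved, so I put it down to the arm's shadow.
- **Final state not viewed:** The picture-viewing limit was used up before release, so I checked the hang by depth only. The contact forces are wrist readings taken at the end of each move, so a brief higher peak in between can't be ruled out.

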